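# Seat the keyed belt pulley on its spindle

### The job

The belt pulley has been started on the upright spindle but is sitting on top of the key. With a fingertip against one of its arms, turn it until the keyway in its hub lines up with the key, then press it straight down with your fingertips until the hub is fully home on the shoulder, and take your hand away. Never lift the pulley or ram it, and leave the nut, wrench, mallet and grease tin where they lie.

Things in the scene. Friction and masses are not known exactly. Their poses are not given: they have to be found in the camera images.
- spindle: Fixed spindle unit: dark grey cast housing, shaft upright, on two pale timber blocks (210 x 58 x 80 mm high, 82 mm to either side along its y). Origin on the bench (z = 0) under the shaft axis; x axis: from the shaft towards the key. Four-lobed flange 80 to 90 mm up (lobes out to radius 122 mm), barrel up to 142 mm (radius 46 falling to 30 mm). Spot on the bench and yaw vary.
- shaft_end (a point): Centre of the shaft's top end, 202 mm above the bench. It stands 4 mm above the hub's top face at the start and 18 mm when the pulley is home (threaded end, radius 8 mm), so press beside it.
- key (a point): Top of the brass key on the shaft, 12 mm out from the shaft axis, 163 mm above the bench; key 8 mm wide and 13 mm high, under the hub at the start, so seen only from the side. Fixed.
- hub_top (a point): Centre of the top face of the pulley's hub, on the shaft axis: 198 mm above the bench at the start, 184 mm when fully home. The pulley is a light grey cast V-belt pulley, 176 mm outside diameter; hub 56 mm diameter, 34 mm long. Any push down on it, best on the hub face, seats it without tilting.
- keyway (a point): Middle of the keyway's mouth in the hub's top face, 12 mm out from the axis. Keyway 10 mm wide, cut through the whole hub; a red paint dab on the hub face beside it (radius 15 to 27 mm). It points to the middle of a window: the arms stand 60, 180 and 300 degrees from it. It must stand over the key to about 4 degrees before the pulley can go down.
- arm0 (a point): Middle of the top face of the arm 60 degrees anticlockwise (from above) of the keyway, 51 mm out from the axis, 13 mm below the hub top. Arm 14 mm wide, 12 mm deep.
- arm1 (a point): The same on the arm 180 degrees from the keyway.
- arm2 (a point): The same on the arm 300 degrees anticlockwise of the keyway.
- pulley_turn (a joint): Angle of the pulley on the shaft, rad, positive anticlockwise seen from above: keyway direction minus key direction. 0 or 6.283 is lined up; starts between 0.55 and 5.73. Turns endlessly either way; about 3 N at the middle of an arm turns it and it stays where it is left.
- pulley_down (a joint): How far the pulley has gone down, m: 0 at the start (about 1 mm over the key's top), 0.014 fully home, negative if lifted. Snug fit: it does not fall by itself, needs a push of about 7 to 10 N all the way and stops solidly on the shoulder; out of line it stops on the key after 1 to 2 mm.
- nut: Loose steel hex nut, 28 mm across corners, 15 mm high, lying on the bench. Leave it.
- wrench: Loose steel wrench, 200 mm long, lying on the bench; origin under its middle, handle towards its -x. Leave it.
- mallet: Loose mallet lying on the bench: orange head 55 x 95 x 55 mm high over the origin, handle 250 mm long towards its -x. Leave it.
- tin: Loose green grease tin, 72 mm diameter, 85 mm high, standing on the bench; origin under its middle. Leave it.
- shoulder (a point): Centre of the shoulder the hub must sit on, on the shaft axis, 150 mm above the bench (top of a spacer of radius 17 mm). Above it: 20 mm shaft with the key, then a 16 mm threaded end with a dark groove that points the key's way.
- stripe (a point): Outer end of a yellow paint stripe, 10 mm wide, on top of the flange from radius 50 to 120 mm, in line with the key: seen from above through the pulley's windows and outside its rim. The point is at radius 110 mm, 90 mm above the bench.
- rim (a point): Point on the top of the pulley's rim (radius 81 mm) in the keyway's direction, with a red paint dab (12 x 14 mm). Rim: radius 74 to 88 mm, from 7 to 29 mm below the hub's top face. Between hub, rim and arms are three open windows, radius 28 to 74 mm; a fingertip let into one meets nothing until 56 mm below the hub's top face at start height.

How it is judged:
At the end, for the whole second after the job is handed in: The pulley is fully home: at least 12.2 of its 14 mm down, its keyway over the key (within 3 mm), at rest; nut, wrench, mallet and tin within 20 mm of where they lay (value of joint pulley_down above 0.0122 m and horizontal distance between keyway and key below 0.003 m and velocity of joint pulley_turn between -0.05 and 0.05 rad/s and distance of each of nut, wrench, mallet, tin from where it was at the start of the episode below 0.02 m); the robot touches nothing.
It fails at once if the pulley is lifted more than 4 mm up the shaft (value of joint pulley_down below -0.004 m).
It fails at once if the pulley is rammed (the hand bears on it with more than 70 N) (contact force between the fingers and pulley_down above 70 N).
It fails at once if the nut, wrench, mallet or tin is shifted more than 20 mm or picked up (distance of any of nut, wrench, mallet, tin from where it was at the start of the episode above 0.02 m).
It also fails if it takes over 48 s, if anything falls off the work surface, if the arm or the gripper's body presses on something with over 40 N, if the wrist force passes 120 N, or if a joint passes its speed limit or range.

### The arm

A 6-joint arm with a two-finger parallel gripper is mounted at the origin on the work surface. World frame = base frame: x ahead of the robot, y to its left, z up, the work surface at z = 0. Lengths are in m, angles in rad, forces in N, time in s.
With the tool pointing down it reaches from about 0.375 to 0.75 m from the base axis. Payload 9 kg.
Tool frame: the origin (TCP) lies at the very end of the fingers, on their centre line; the grasp point (between the pads) lies 19 mm behind it; z points along the fingers, y is the line along which they close (so a half turn about z gives the same grasp; the last joint's range is limited). The gripper opens to 85 mm and grips with 20 to 120 N. Pads are 22 mm wide; open, the fingers measure 114 mm over their backs; the gripper's body (76 mm by 85 mm) begins 54 mm behind the grasp point. The pads swing forward as they close: fully open they stand 13 mm farther back than shut.
Start: joints at [-0.218, 0.104, 0.097, 1.564, 0, 1.353], TCP at [0.6, 0, 0.231] pointing down, gripper open.
Joint ranges: [-2.99, 2.99], [-0.84, 1.86], [-1.1, 1.16], [-1.84, 2.11], [-1.51, 1.56], [-3.14, 3.14]. Speed limits (rad/s): [2.22, 2.22, 2.57, 3.14, 3.14, 3.14].

### API

Orientations are given as a rotation vector (axis times angle).
In Python, from cell import bot gives the robot as it stands.
- The arm moves only by the tool send_rows, never from a script. Its argument "increments" is a list of rows, each a list of 3 entries, a list of its own where there are three numbers: the opening, from 0 (shut) to 1 (fully open), then the shift along the tool's x, y, z in cm, then the turn about the tool's z in degrees. In form: [[jaw, [tx, ty, tz], yaw], ...]. A call has 1 to 10 rows; each row shifts and turns the commanded pose from where the row before left it, along the tool's axes as they then stand; what a row does not reach is not made up. A row lasts 1/10 s, in which the tool goes at most 50 mm and 8.59 degrees, less where a joint would pass 70% of its speed; a pose out of reach is approached as far as the arm can. A call with a gripper value outside its range is refused whole. The fingers move at their own pace and stop on an object; the grip force is fixed at half the most. Time passes only in rows, so rows that do not move let the fingers close. It gives the time, the measured TCP pose, the force, the opening and the grip force at its end, in the units of the state.
- bot.read_state(): the state, without advancing time (a new reading comes with each control period).
- bot.snapshot(name): name is "scene" or "side" or "wrist"; returns the picture (400x640x3 uint8, blue, green, red); there is no depth.
- bot.camera_info(name): a dict with "fx", "fy", "cx", "cy" (pixels), "D" ([k1, k2, p1, p2, k3] as OpenCV has them; the pictures are not rectified), "R" (3x3) and "t" (3): a world point X has camera coordinates R X + t. Camera axes: x right, y down, z forward; pixel columns grow to the right and rows downward; lengths in m; the calibration is good to about 2 mm. A picture is of the moment at which its call begins: read the wrist's pose just before it. camera_info takes no time and is no camera call; for the wrist camera it gives the pose at the moment of the call.
- bot.finish_job(): hands the job in; it is judged then, once.
The state is a dict: "t": time; "joint_positions": joint angles; "joint_velocities": joint speeds; "joint_torque": joint torques, N m; "position": TCP position; "ee_rot": TCP orientation; "contact_force": force on the tool from outside, world axes, zero at the start; "wrist_torque": the same for the moment, N m; "gripper_width": opening from 0.0 (shut) to 1.0 (fully open); "gripper_force": force on a finger pad.
Only numpy, scipy, OpenCV 4.12 (cv2) and the standard library are available. Lean on these libraries where they do the work, as an engineer would, in place of code of your own. Each camera call takes 0.05 s, during which the arm holds its last target. There are 200 camera calls.

## Working session

There is one attempt and no reset: what is moved stays moved. The work goes in short steps, Python scripts to look and compute and a tool call to move; the robot and the scene stay as the last step left them, time stands still between calls to the robot, and variables do not carry over. Pictures are saved under pics/ and viewed, at most 10 in all, crops included, and the job is handed in when it is done.

Besides the shell and the picture viewer there is one more tool, called after "Call:" by a JSON object that holds its "name" and its "arguments". send_rows: Moves the arm, as the interface text tells. Its arguments: {"type":"object","properties":{"increments":{"type":"array"}},"required":["increments"]}

```bash
mkdir -p pics; cat > h.py <<'E'
import numpy as np,cv2
from cell import bot
def cam(n):
    c=bot.camera_info(n);K=np.array([[c['fx'],0,c['cx']],[0,c['fy'],c['cy']],[0,0,1.]])
    return K,np.array(c['D'],float),np.array(c['R']),np.array(c['t'])
def at_z(c,uv,z):
    K,D,R,t=c
    p=cv2.undistortPoints(np.array(uv,float).reshape(-1,1,2),K,D).reshape(-1,2)
    C=-R.T@t;d=np.c_[p,np.ones(len(p))]@R
    return C+d*((z-C[2])/d[:,2])[:,None]
def proj(c,X):
    K,D,R,t=c
    return cv2.projectPoints(np.array(X,float).reshape(-1,1,3),cv2.Rodrigues(R)[0],t,K,D)[0].reshape(-1,2)
E
python3 - <<'E'
from h import *
s=bot.read_state();print(s)
for n in ['scene','wrist','side']:
    cv2.imwrite(f'pics/{n}0.png',bot.snapshot(n)); c=cam(n);print(n,-c[2].T@c[3],c[2][2])
E
```

```text
{'t': 0.0, 'joint_positions': array([-2.17697089e-01,  1.04700496e-01,  9.64265352e-02,  1.56389569e+00,
       -1.87003637e-05,  1.35309384e+00]), 'joint_velocities': array([ 3.15751592e-04,  1.60310142e-03, -1.62387417e-04,  4.30372242e-04,
       -1.83196692e-04,  9.86275601e-05]), 'joint_torque': array([ 7.03431251e-04, -5.56934094e+01,  5.03644359e+01,  1.70058967e-02,
       -2.22691165e-04, -8.28643181e-07]), 'position': array([5.99651167e-01, 8.26350931e-05, 2.30498109e-01]), 'ee_rot': array([-2.22062365e+00, -2.22063566e+00,  1.18425217e-03]), 'contact_force': array([-0.02350528, -0.05976648,  0.80285883]), 'wrist_torque': array([-0.06041218,  0.01735586,  0.00558144]), 'gripper_force': 0.0, 'gripper_width': 1.0008637901404867}
scene [1.07270864 0.29562444 0.79728705] [-0.55970547 -0.28731825 -0.77728889]
wrist [0.59891535 0.06879973 0.37312229] [-0.00117725 -0.27341515 -0.9618954 ]
side [0.4566598  1.02336426 1.0649292 ] [ 0.1171817  -0.71950402 -0.6845308 ]
```

View pics/scene0.png

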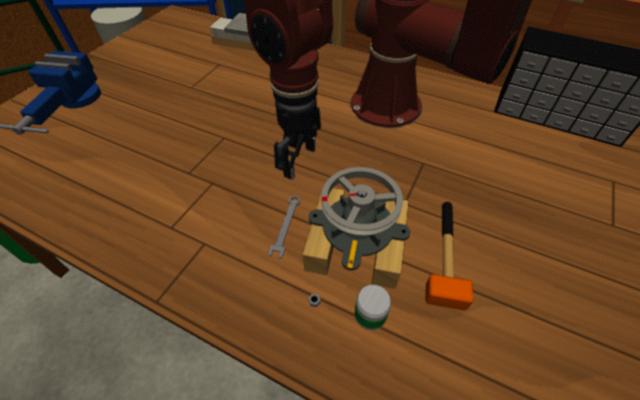

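View pics/wrist0.png

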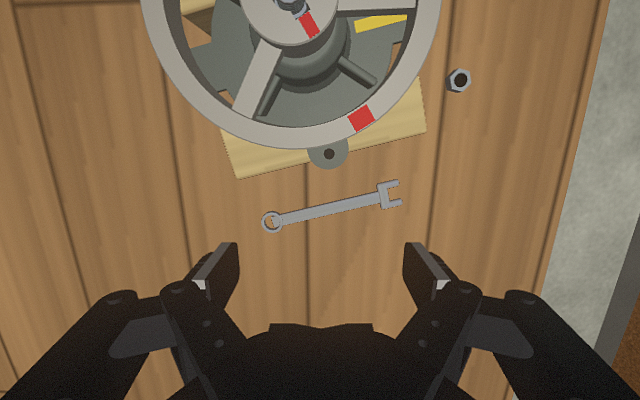

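The scene picture shows the shaft top at about (362,190), the rim dab at (325,198) and the stripe's outer end at (351,265). The wrist picture shows the rim dab at (361,118), the hub dab at (308,24) and the stripe at (380,22).

```bash
python3 - <<'E'
from h import *
im=cv2.imread('pics/scene0.png')[150:300,270:470]
cv2.imwrite('pics/scene0c.png',cv2.resize(im,None,fx=4,fy=4,interpolation=cv2.INTER_CUBIC))
im=cv2.imread('pics/side0.png'); c=cam('side')
p=proj(c,at_z(cam('scene'),[[362,190]],.202))[0];print(p)
x,y=np.clip(p.astype(int)-[100,75],0,[440,250]);print(x,y)
cv2.imwrite('pics/side0c.png',cv2.resize(im[y:y+150,x:x+200],None,fx=4,fy=4,interpolation=cv2.INTER_CUBIC))
print(at_z(cam('scene'),[[362,190]],.202),at_z(cam('scene'),[[325,198]],.191),at_z(cam('scene'),[[351,265]],.09))
print(at_z(cam('wrist'),[[361,118]],.191),at_z(cam('wrist'),[[308,24]],.198),at_z(cam('wrist'),[[380,22]],.09),at_z(cam('wrist'),[[293,5]],.202))
E
```

```text
[330.52010449 205.35014987]
230 130
[[0.57641808 0.13690174 0.202     ]] [[0.62357456 0.07194229 0.191     ]] [[0.69268378 0.16975632 0.09      ]]
[[0.6243803  0.06925434 0.191     ]] [[0.59173388 0.12040897 0.198     ]] [[0.65273392 0.15396781 0.09      ]] [[0.58387122 0.12852743 0.202     ]]
```

View pics/scene0c.png

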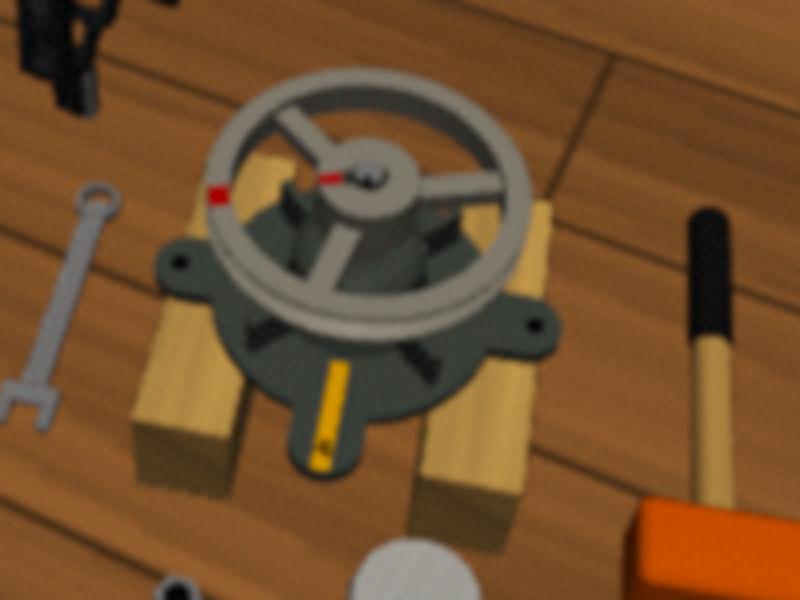

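View pics/side0c.png

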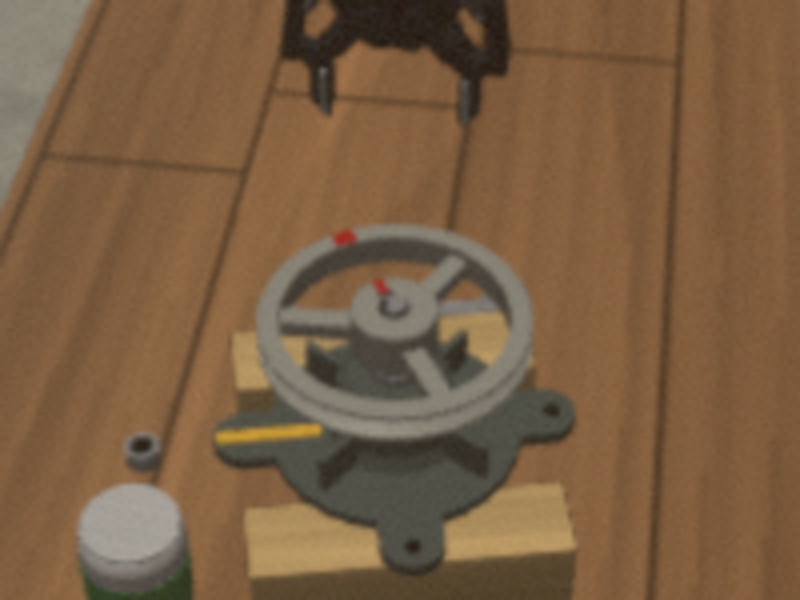

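Scene crop: shaft top (370,172), rim dab (218,196) and stripe end (321,470). Side crop: shaft top (396,300), rim dab (344,238) and stripe end (217,438). These three features lie in known planes, so I'll compute both angles from them.

```bash
python3 - <<'E'
from h import *
A={'scene':((270,150),[(370,172),(218,196),(321,470)]),'side':((230,130),[(396,300),(344,238),(217,438)])}
z=[.202,.191,.09]
for n,(o,P) in A.items():
    X=np.array([at_z(cam(n),[[o[0]+p[0]/4,o[1]+p[1]/4]],zz)[0] for p,zz in zip(P,z)])
    print(n,X)
    k=X[1]-X[0];s=X[2]-X[0];f=lambda v:np.degrees(np.arctan2(v[1],v[0]))
    print(np.hypot(*k[:2]),f(k),np.hypot(*s[:2]),f(s),f(k)-f(s))
E
```

```text
scene [[0.58372226 0.14113931 0.202     ]
 [0.62653486 0.07222583 0.191     ]
 [0.69900547 0.17079612 0.09      ]]
0.08112944669506242 -58.14932468627955 0.11903673963048653 14.426625163072345 -72.5759498493519
side [[0.58038805 0.13615429 0.202     ]
 [0.62404665 0.07093802 0.191     ]
 [0.69646355 0.16812066 0.09      ]]
0.07848078902646997 -56.19993304232389 0.120396721408733 15.397178325597 -71.59711136792089
```

The views agree. The axis is at about (0.582, 0.1385), the keyway at about −57°, the key at about +15°, so the pulley must turn about +72°. I'll push arm0 (now at about 3°) anticlockwise from inside the keyway's window.

Call:
{"name": "send_rows", "arguments": {"increments": [[0,[3.8,0.9,0],0],[0,[3.8,0.9,0],0],[0,[3.7,0.85,0],0],[0,[0,0,0],7.5],[0,[0,0,0],7.5],[0,[0,0,0],7.5],[0,[0,0,0],7.5],[0,[0,0,0],0],[0,[0,0,0],0],[0,[0,0,0],0]]}}

```text
t: 1.15
position: [0.6265, 0.113, 0.2312]
ee_rot: [-2.718, -1.575, 0.0]
contact_force: [-0.4, 0.3, -0.3]
gripper_width: -0.001
gripper_force: 0.0
```

```bash
python3 - <<'E'
from h import *
from scipy.spatial.transform import Rotation as Ro
s=bot.read_state();print(s['t'],s['position'],Ro.from_rotvec(s['ee_rot']).as_matrix().round(3),s['gripper_width'],s['contact_force'],s['joint_positions'])
im=[cv2.resize(bot.snapshot('scene')[150:300,270:470],None,fx=3,fy=3,interpolation=3),cv2.resize(bot.snapshot('wrist'),None,fx=.5,fy=.5)]
a=np.zeros((450,800,3),np.uint8)
sd=bot.snapshot('side')[110:260,230:430]
a=np.hstack([cv2.resize(im[0],(400,300)),cv2.resize(sd,(400,300),interpolation=3)])
w=np.zeros((300,800,3),np.uint8);w[:,160:640]=cv2.resize(bot.snapshot('wrist'),(480,300))
cv2.imwrite('pics/m1.png',np.vstack([a,w]))
E
```

```text
1.15 [0.62647223 0.11296061 0.23120043] [[ 0.498  0.867 -0.   ]
 [ 0.867 -0.498 -0.   ]
 [-0.    -0.    -1.   ]] -0.0007616373084972866 [-0.4294377   0.25912362 -0.26587212] [-2.66143826e-02  2.18266344e-01  2.22442096e-01  1.57509890e+00
 -2.70204568e-05  2.06489975e+00]
```

View pics/m1.png

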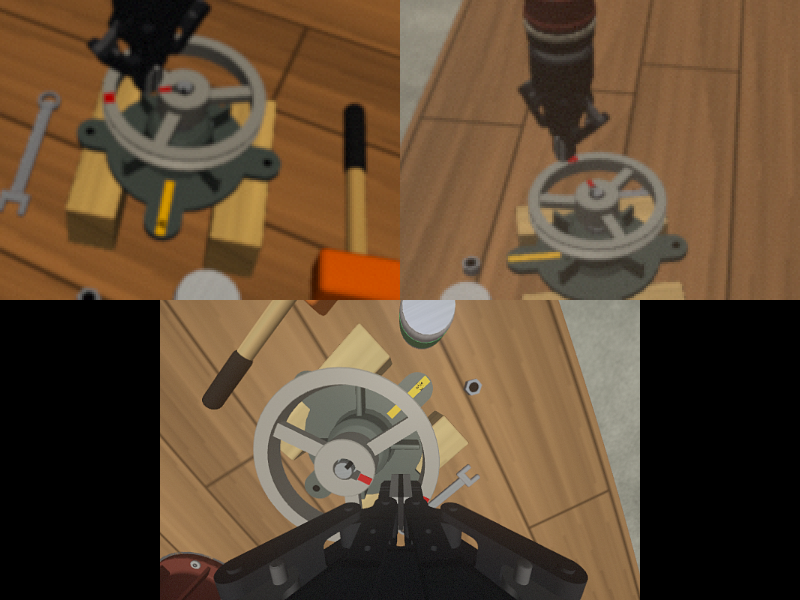

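The fingertip hangs over the keyway's window, beside the hub dab and clear of the hub, arms and rim. I'll lower it and then start along the arc.

Call:
{"name": "send_rows", "arguments": {"increments": [[0,[0,0,1.5],0],[0,[0,0,1.5],0],[0,[0,0,1.5],0],[0,[0,0,1.2],0],[0,[0,0,0],0]]}}

```text
t: 1.85
position: [0.6253, 0.113, 0.1716]
ee_rot: [-2.719, -1.57, 0.005]
contact_force: [-0.7, 0.5, -0.8]
gripper_width: -0.003
gripper_force: 0.0
```

Call:
{"name": "send_rows", "arguments": {"increments": [[0,[0.356,-0.012,0],-4],[0,[0.356,-0.012,0],-4],[0,[0.356,-0.012,0],-4],[0,[0.356,-0.012,0],-4],[0,[0.356,-0.012,0],-4],[0,[0.356,-0.012,0],-4]]}}

```text
t: 2.45
position: [0.6334, 0.1324, 0.1749]
ee_rot: [2.331, 2.104, -0.001]
contact_force: [-0.3, -3.5, 0.2]
gripper_width: -0.0
gripper_force: 2.0
```

Contact is about 3.5 N, so the arm is moving with the finger. Continuing.

Call:
{"name": "send_rows", "arguments": {"increments": [[0,[0.356,-0.012,0],-4],[0,[0.356,-0.012,0],-4],[0,[0.356,-0.012,0],-4],[0,[0.356,-0.012,0],-4],[0,[0.356,-0.012,0],-4],[0,[0.356,-0.012,0],-4],[0,[0.356,-0.012,0],-4],[0,[0.356,-0.012,0],-4],[0,[0.356,-0.012,0],-4],[0,[0.356,-0.012,0],-4]]}}

```text
t: 3.45
position: [0.6255, 0.1664, 0.175]
ee_rot: [1.471, 2.774, -0.0]
contact_force: [2.5, -2.9, -2.4]
gripper_width: -0.002
gripper_force: 2.0
```

Call:
{"name": "send_rows", "arguments": {"increments": [[0,[0.356,-0.012,0],-4],[0,[0.356,-0.012,0],-4],[0,[0,0,0],0]]}}

```text
t: 3.75
position: [0.6207, 0.1726, 0.1749]
ee_rot: [1.276, 2.869, 0.0]
contact_force: [1.4, -1.4, 0.1]
gripper_width: -0.0
gripper_force: 1.0
```

```bash
python3 - <<'E'
from h import *
s=bot.read_state();print(s['t'],s['position'],s['contact_force'])
d=s['position'][:2]-[.582,.1385];print(np.hypot(*d),np.degrees(np.arctan2(d[1],d[0])))
im=[]
for n,o in [('scene',(270,150)),('side',(230,130))]:
    i=bot.snapshot(n);cv2.imwrite(f'pics/{n}2.png',i);im.append(cv2.resize(i[o[1]:o[1]+125,o[0]:o[0]+160],(400,312),interpolation=3))
w=bot.snapshot('wrist');cv2.imwrite('pics/wrist2.png',w)
a=np.zeros((287,800,3),np.uint8);a[:,170:629]=cv2.resize(w,(459,287))
cv2.imwrite('pics/m2.png',np.vstack([np.hstack(im),a]))
E
```

```text
3.75 [0.6207417  0.1726062  0.17494865] [ 1.38856515 -1.44473841  0.1029761 ]
0.051615424350533505 41.35903448352913
```

View pics/m2.png

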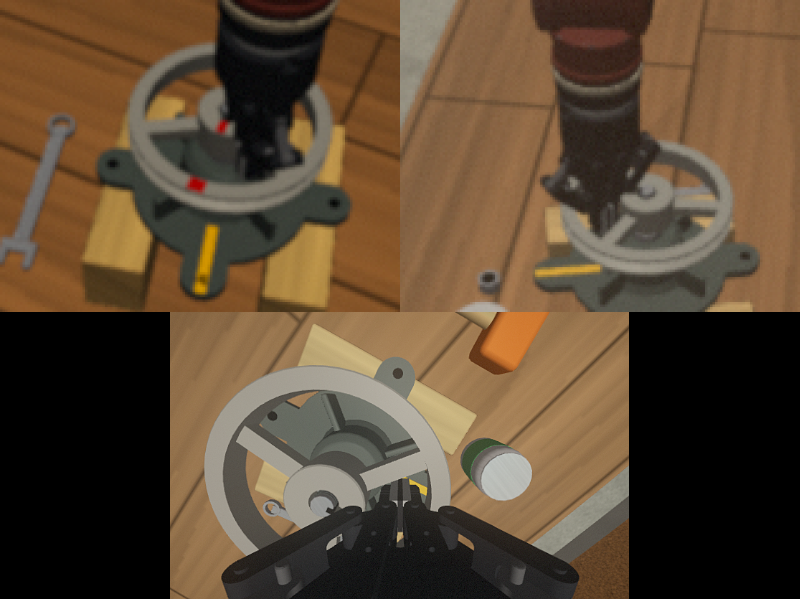

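The rim dab has come round to (197,185) in the scene crop, i.e. full-image pixel (348.8,224), close to the stripe. I'll measure the angle still to go.

```bash
python3 - <<'E'
from h import *
i=cv2.imread('pics/scene2.png').astype(int)
m=((i[...,2]>120)&(i[...,1]<60)&(i[...,0]<70)).astype(np.uint8);m[:140]=0;m[260:]=0;m[:,:300]=0;m[:,410:]=0
n,l,st,ce=cv2.connectedComponentsWithStats(m);print(st[1:],ce[1:])
f=lambda v:np.degrees(np.arctan2(v[1],v[0]))
for uv in [[348.8,224]]+[list(c) for c in ce[1:]]:
    X=at_z(cam('scene'),[uv],.191)[0]
    for A in [(.582,.1385),(.5837,.1411)]:
        d=X[:2]-A;print(uv,X,np.hypot(*d),f(d))
E
```

```text
[[357 199   4   4  13]
 [345 221   7   6  30]] [[358.38461538 200.46153846]
 [348.1        223.43333333]]
[348.8, 224] [0.66315052 0.14556137 0.191     ] 0.0814571663800064 4.973104436837599
[348.8, 224] [0.66315052 0.14556137 0.191     ] 0.07957568142202334 3.2139418749032025
[np.float64(358.38461538461536), np.float64(200.46153846153845)] [0.59786303 0.13856873 0.191     ] 0.01586317776982987 0.24825375753201911
[np.float64(358.38461538461536), np.float64(200.46153846153845)] [0.59786303 0.13856873 0.191     ] 0.01438744945789896 -10.133120828189838
[np.float64(348.1), np.float64(223.43333333333334)] [0.66249878 0.14371456 0.191     ] 0.08066749836797904 3.706334219627309
[np.float64(348.1), np.float64(223.43333333333334)] [0.66249878 0.14371456 0.191     ] 0.07884214438308643 1.9003882224544242
```

About 11–12° remain.

Call:
{"name": "send_rows", "arguments": {"increments": [[0,[0.32,-0.01,0],-3.6],[0,[0.32,-0.01,0],-3.6],[0,[0.32,-0.01,0],-3.6],[0,[0,0,0],0],[0,[0,0,0],0]]}}

```text
t: 4.4
position: [0.6136, 0.1792, 0.1747]
ee_rot: [1.006, 2.976, 0.001]
contact_force: [1.3, -0.9, 2.5]
gripper_width: 0.002
gripper_force: 1.0
```

Call:
{"name": "send_rows", "arguments": {"increments": [[0,[-0.4,0,0],0],[0,[-0.4,0,0],0],[0,[0,0,-2],0],[0,[0,0,-2],0],[0,[0,0,-2],0],[0,[-1,3,-1],0],[0,[0,4,0],0],[0,[0,4,0],0],[0,[0,0,0],0]]}}

```text
t: 5.3
position: [0.6955, 0.2588, 0.2385]
ee_rot: [-0.998, -2.973, 0.003]
contact_force: [0.2, -0.5, -1.6]
gripper_width: 0.001
gripper_force: 0.0
```

```bash
python3 - <<'E'
from h import *
s=bot.read_state();print(s['t'],s['position'],s['contact_force'])
i=bot.snapshot('scene');j=bot.snapshot('side');w=bot.snapshot('wrist')
for n,k in zip(['scene3','side3','wrist3'],[i,j,w]):cv2.imwrite(f'pics/{n}.png',k)
a=np.hstack([cv2.resize(k,(400,300),interpolation=3) for k in (i[170:275,305:445],j[160:265,270:410])])
b=np.zeros((300,800,3),np.uint8);b[:,160:640]=cv2.resize(w,(480,300))
cv2.imwrite('pics/m3.png',np.vstack([a,b]))
E
```

```text
5.3 [0.69552704 0.25879537 0.23845894] [ 0.23867828 -0.49879394 -1.61016941]
```

View pics/m3.png

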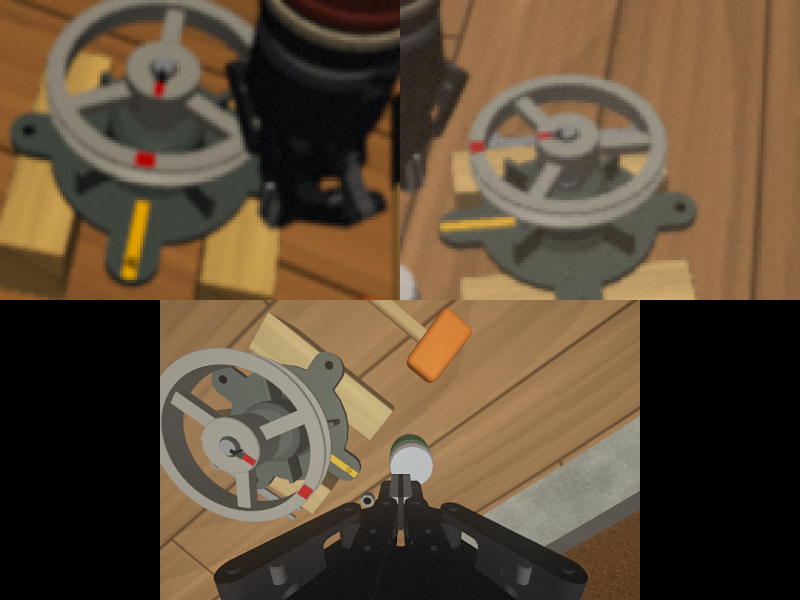

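The dab is nearly in line with the stripe. Scene crop: shaft (166,68), dab (146,159), stripe end (130,280). Side crop: shaft (168,130), dab (76,146), stripe end (41,226).

```bash
python3 - <<'E'
from h import *
f=lambda v:np.degrees(np.arctan2(v[1],v[0]))
for n,o,P in [('scene',(305,170),[(166,68),(146,159),(130,280)]),('side',(270,160),[(168,130),(76,146),(41,226)])]:
    i=cv2.imread(f'pics/{n}3.png').astype(int);g=np.zeros(i.shape[:2],bool);g[o[1]:o[1]+105,o[0]:o[0]+140]=1
    b=i[...,0];gr=i[...,1];r=i[...,2]
    m=(g&(r>2*gr)&(r>2*b)&(r>90)).astype(np.uint8);k,l,st,ce=cv2.connectedComponentsWithStats(m)
    red=ce[1+np.argmax(st[1:,4])]
    P=[(o[0]+x/400*140,o[1]+y/300*105) for x,y in P]
    m=(g&(r>140)&(gr>90)&(b<.3*r)).astype(np.uint8);k,l,st,cy=cv2.connectedComponentsWithStats(m);print(st[1:],cy[1:])
    c=cam(n);X=[at_z(c,[p],z)[0,:2] for p,z in zip(P+[red],[.202,.191,.09,.191])]
    ye=np.array(np.where(l==1+np.argmax(st[1:,4]))).T[:,::-1]; Y=at_z(c,ye,.09)[:,:2]
    v=cv2.fitLine(Y.astype(np.float32),1,0,.01,.01).ravel()[:2];v*=np.sign(v[0])
    print(n,P,red,np.array(X).round(4).tolist())
    for A in [X[0],np.array([.582,.1385])]: print([ (round(float(np.hypot(*(q-A))),4),round(float(f(q-A)),1)) for q in X[1:]])
    print('stripe line',f(v))
E
```

```text
[[314 181   1   1   1]
 [321 184   1   1   1]
 [346 193   1   2   2]
 [311 198   1   1   1]
 [307 203   2   2   2]
 [310 203   1   1   1]
 [313 204   1   2   2]
 [307 207   2   1   2]
 [311 207   2   2   2]
 [306 212   1   1   1]
 [305 226   1   1   1]
 [306 228   1   1   1]
 [433 230   1   1   1]
 [435 232   2   2   2]
 [348 240   9  28 131]
 [436 247   2   2   3]
 [409 251   1   1   1]
 [412 250   2   2   2]
 [420 251   9   8  15]
 [430 251   1   1   1]
 [434 250   2   2   2]
 [438 251   2   2   2]
 [405 252   1   1   1]
 [410 253   2   2   2]
 [417 252   1   1   1]
 [427 253   1   1   1]
 [429 253   6   5  10]
 [405 254   5   3   7]
 [414 254   3   2   4]
 [418 254   1   1   1]
 [420 254   2   4   4]
 [438 254   2   2   2]
 [418 256   2   2   2]
 [435 257   7  10  15]
 [440 257   1   1   1]
 [363 259   1   3   3]
 [367 258   2   1   2]
 [414 258   1   1   1]
 [416 259   1   1   1]
 [422 259   2   2   2]
 [432 259   2   2   3]
 [368 261   2   1   2]
 [373 260   1   1   1]
 [425 260   2   3   4]
 [412 262   1   1   1]
 [423 262   1   1   1]
 [428 262   3   2   3]
 [432 262   1   1  
[... 2221 characters left out ...]
9.         274.        ]
 [311.         274.        ]
 [416.         274.        ]
 [423.         274.        ]]
scene [(363.1, 193.8), (356.1, 225.65), (350.5, 268.0)] [355.25714286 225.4       ] [[0.5852, 0.1431], [0.6603, 0.1604], [0.6999, 0.1718], [0.6605, 0.1586]]
[(0.077, 12.9), (0.1182, 14.0), (0.0768, 11.6)]
[(0.0813, 15.6), (0.1225, 15.8), (0.081, 14.4)]
stripe line 14.376983
[[285 237  25   3  35]] [[297.37142857 237.97142857]]
side [(328.8, 205.5), (296.6, 211.1), (284.35, 239.1)] [296.5 211. ] [[0.5806, 0.138], [0.66, 0.1578], [0.6965, 0.1667], [0.6603, 0.1575]]
[(0.0818, 14.0), (0.1193, 13.9), (0.0821, 13.7)]
[(0.0804, 13.9), (0.1179, 13.8), (0.0806, 13.6)]
stripe line 14.521805
```

The pulley is aligned to within about 1°. I'll part the fingers to straddle the shaft end and move over the axis.

Call:
{"name": "send_rows", "arguments": {"increments": [[0.32,[0.6,-4,0],0],[0.32,[0.6,-4,0],0],[0.32,[0.6,-4,0],0],[0.32,[0,-4.4,0],0],[0.32,[0,0,0],0],[0.32,[0,0,0],0],[0.32,[0,0,0],0]]}}

```text
t: 6.15
position: [0.5819, 0.1369, 0.2456]
ee_rot: [1.002, 2.975, 0.001]
contact_force: [-0.5, 0.4, -0.4]
gripper_width: 0.324
gripper_force: 0.0
```

```bash
python3 - <<'E'
from h import *
s=bot.read_state();print(s['t'],s['position'],s['contact_force'],s['gripper_width'])
i=bot.snapshot('scene');j=bot.snapshot('side');w=bot.snapshot('wrist')
a=np.hstack([cv2.resize(k,(400,300),interpolation=3) for k in (i[150:255,295:435],j[140:245,260:400])])
b=np.zeros((300,800,3),np.uint8);b[:,160:640]=cv2.resize(w[200:400,160:480],(480,300))
cv2.imwrite('pics/m4.png',np.vstack([a,b]))
E
```

```text
6.15 [0.5819106  0.13691261 0.24560227] [-0.46262545  0.43135451 -0.44275329] 0.3236189177653122
```

View pics/m4.png

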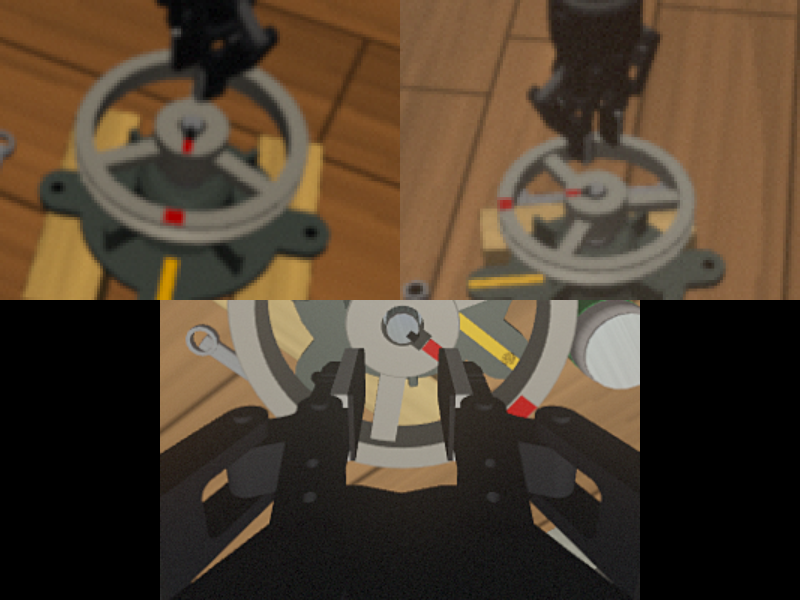

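The pads stand evenly either side of the shaft end, with the shaft at (403,325) and the pad gap centred on about 401. I'll descend, then press gently.

Call:
{"name": "send_rows", "arguments": {"increments": [[0.32,[0.1,0.1,1.2],0],[0.32,[0,0,1.2],0],[0.32,[0,0,1.0],0],[0.32,[0,0,0.5],0],[0.32,[0,0,0.2],0],[0.32,[0,0,0.2],0],[0.32,[0,0,0.2],0],[0.32,[0,0,0],0]]}}

```text
t: 7.1
position: [0.5815, 0.1384, 0.1995]
ee_rot: [1.002, 2.977, 0.0]
contact_force: [-0.1, -0.4, -0.1]
gripper_width: 0.321
gripper_force: 0.0
```

Call:
{"name": "send_rows", "arguments": {"increments": [[0.32,[0,0,0.15],0],[0.32,[0,0,0.15],0],[0.32,[0,0,0.15],0],[0.32,[0,0,0],0]]}}

```text
t: 7.5
position: [0.5816, 0.1384, 0.196]
ee_rot: [1.002, 2.976, 0.001]
contact_force: [-2.2, -0.3, 5.8]
gripper_width: 0.325
gripper_force: 3.0
```

Contact at about 6 N. Pressing on in small steps.

Call:
{"name": "send_rows", "arguments": {"increments": [[0.32,[0,0,0.1],0],[0.32,[0,0,0.1],0],[0.32,[0,0,0.1],0],[0.32,[0,0,0],0]]}}

```text
t: 7.9
position: [0.5816, 0.1384, 0.1932]
ee_rot: [1.002, 2.976, 0.001]
contact_force: [-2.9, 0.6, 8.1]
gripper_width: 0.317
gripper_force: 3.5
```

Call:
{"name": "send_rows", "arguments": {"increments": [[0.32,[0,0,0.1],0],[0.32,[0,0,0.1],0],[0.32,[0,0,0],0]]}}

```text
t: 8.2
position: [0.5816, 0.1384, 0.1912]
ee_rot: [1.002, 2.976, 0.001]
contact_force: [-3.3, -0.9, 6.1]
gripper_width: 0.322
gripper_force: 3.5
```

It has gone about 5 mm at a steady 6–8 N, past the key's top, so it is engaged.

Call:
{"name": "send_rows", "arguments": {"increments": [[0.32,[0,0,0.1],0],[0.32,[0,0,0.1],0],[0.32,[0,0,0.1],0],[0.32,[0,0,0.1],0],[0.32,[0,0,0.1],0],[0.32,[0,0,0.1],0],[0.32,[0,0,0],0]]}}

```text
t: 8.9
position: [0.5816, 0.1384, 0.1852]
ee_rot: [1.001, 2.976, 0.001]
contact_force: [-2.5, -0.6, 8.4]
gripper_width: 0.324
gripper_force: 3.5
```

Call:
{"name": "send_rows", "arguments": {"increments": [[0.32,[0,0,0.1],0],[0.32,[0,0,0.1],0],[0.32,[0,0,0],0]]}}

```text
t: 9.2
position: [0.5817, 0.1384, 0.1838]
ee_rot: [1.001, 2.976, 0.001]
contact_force: [-4.2, -0.8, 10.9]
gripper_width: 0.319
gripper_force: 5.5
```

Call:
{"name": "send_rows", "arguments": {"increments": [[0.32,[0,0,0.1],0],[0.32,[0,0,0],0]]}}

```text
t: 9.4
position: [0.5817, 0.1384, 0.1837]
ee_rot: [1.001, 2.975, 0.001]
contact_force: [-7.0, -1.3, 15.9]
gripper_width: 0.32
gripper_force: 8.5
```

Call:
{"name": "send_rows", "arguments": {"increments": [[0.32,[0,0,0.1],0],[0.32,[0,0,0],0]]}}

```text
t: 9.6
position: [0.5817, 0.1384, 0.1837]
ee_rot: [1.001, 2.975, 0.001]
contact_force: [-10.1, -0.9, 23.1]
gripper_width: 0.32
gripper_force: 11.6
```

It has stopped solidly with the tip at 0.1837 m; the home height is 0.184 m. Retracting straight up, then checking.

Call:
{"name": "send_rows", "arguments": {"increments": [[0.32,[0,0,-0.3],0],[0.32,[0,0,-0.5],0],[0.32,[0,0,-1.5],0],[0.32,[0,0,-2],0],[0.32,[0,0,-3],0],[0.32,[0,0,-1],0],[0.32,[0,-3,0],0],[0.32,[0,-3,0],0],[0.32,[0,0,0],0],[0.32,[0,0,0],0]]}}

```text
t: 10.6
position: [0.5452, 0.0903, 0.2631]
ee_rot: [1.003, 2.976, 0.0]
contact_force: [-0.5, -0.2, 0.4]
gripper_width: 0.319
gripper_force: 0.0
```

```bash
python3 - <<'E'
from h import *
s=bot.read_state();print(s['t'],s['position'],s['contact_force'])
i=bot.snapshot('scene');j=bot.snapshot('side')
cv2.imwrite('pics/m5.png',np.hstack([cv2.resize(k,(400,400),interpolation=3) for k in (i[150:310,280:440],j[130:290,250:410])]))
E
```

```text
10.6 [0.54515788 0.09029595 0.26312844] [-0.53313136 -0.17441675  0.37347855]
```

View pics/m5.png

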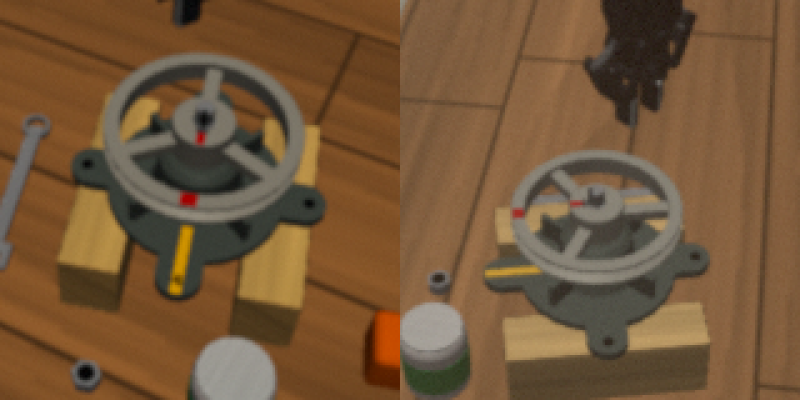

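The pulley sits low, with the shaft end standing well proud of the hub. The dab is in line with the stripe, the hand is clear and the loose parts are where they were.

```bash
python3 -c "
from cell import bot
print(bot.finish_job())"
```

```text
the job is handed in; nothing more can be done
None
```

The job is handed in: I turned the pulley about 72° to line up with the key and pressed it down until it stopped solidly at its home height (fingertips at 184 mm). The hand is clear and the loose parts in view look unmoved; no verdict came back.

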